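# Find the fitted case by weight and show it to the camera

## Robot

A 6-joint arm with a two-finger parallel gripper is mounted at the origin on the work surface. World frame = base frame: x ahead of the robot, y to its left, z up, the work surface at z = 0. Lengths are in mm, angles in rad, forces in N, time in s.
With the tool pointing down it reaches from about 400 to 925 mm from the base axis. Payload 12.5 kg.
Tool frame: the origin (TCP) lies midway between the tips of the shut fingers; the grasp point (between the pads) lies 19 mm behind it (env.grip_depth is the distance from the TCP to the grasp point, in mm); z points along the fingers, y is the line along which they close (so a half turn about z gives the same grasp; the last joint's range is limited). The gripper opens to 95 mm and grips with 3 to 60 N. Pads are 20 mm wide; open, the fingers measure 119 mm over their backs; the gripper's body (75 mm by 180 mm) begins 59 mm behind the grasp point.
Start: joints at [-1.241, 0.491, 1.559, -0, 1.092, -0.106], TCP at [263.86, -566.593, 187.961] pointing down, gripper open.
Joint ranges: [-3.1, 3.1], [-0.84, 2.19], [0.05, 2.79], [-1.13, 4.28], [0.06, 2.93], [-2.69, 2.69]. Speed limits (rad/s): [2.22, 2.22, 2.79, 3.14, 3.14, 3.14].

## Interface

Orientations are given as [roll, pitch, yaw] about the fixed x, y, z axes, in that order (R = Rz(yaw) Ry(pitch) Rx(roll)).
In Python, from cell import monitor, viewer, order, env gives the robot as it stands.
- The arm moves only by the tool move_arm, never from a script. Its argument "moves" is one flat list of numbers, 4 for each row, row after row: the shift along the tool's x, y, z normalised to -1 to 1, where 1 is 0.15 m, then the turn about the tool's z normalised to -1 to 1, where 1 is pi/2 rad. A call has 1 to 10 rows; each row shifts and turns the commanded pose from where the row before left it, along the tool's axes as they then stand; what a row does not reach is not made up. A row lasts 1/8 s, in which the tool goes at most 62.5 mm and 10.7 degrees, less where a joint would pass 70% of its speed; a pose out of reach is approached as far as the arm can. A call with a number of a shift or a turn outside -1 to 1 is refused whole. A call with a gripper value outside its range is refused whole. "claw" is the finger opening in mm, from 0 to 95.1, set as the call begins (left out, the last holds). The fingers move at their own pace and stop on an object; the grip force is fixed at half the most. Time passes only in rows, so rows that do not move let the fingers close. It gives the time, the measured TCP pose, the force, the opening and the grip force at its end, in the units of the state.
- monitor.state(): the state, without advancing time (a new reading comes with each control period).
- viewer.read_camera(name): name is "scene" or "top" or "wrist"; returns the picture (400x640x3 uint8, red, green, blue); there is no depth.
- viewer.camera_info(name): a dict with "K" (3x3 intrinsics, pixels), "camera_from_world" (4x4, takes a point from world to camera coordinates). Camera axes: x right, y down, z forward; pixel columns grow to the right and rows downward; lengths in mm; the calibration is good to about 2 mm. A picture is of the moment at which its call begins: read the wrist's pose just before it. camera_info takes no time and is no camera call; for the wrist camera it gives the pose at the moment of the call.
- order.job_done(): hands the job in; it is judged then, once.
The state is a dict: "t": time; "joints": joint angles; "qvel": joint speeds; "tau": joint torques, N m; "eef_pos": TCP position; "tcp_rot": TCP orientation; "ft_force": force on the tool from outside, world axes, zero at the start; "moment": the same for the moment, N m; "opening": opening from 0.0 (shut) to 1.0 (fully open); "grip_force": force on a finger pad.
Only numpy, scipy, OpenCV 4.12 (cv2) and the standard library are available. Lean on these libraries where they do the work, as an engineer would, in place of code of your own. Each camera call takes 0.05 s, during which the arm holds its last target. There are 200 camera calls.

## Task

Two identical closed aluminium cases stand singly on the bench: one is empty, the other has a transformer fitted and is heavier. Before anything goes on the pile, lift each of the two clear of the bench in turn to feel which is heavier; then stack the lighter one squarely on top of the pile of two empty cases and let go of it. Finally pick up the heavier one and finish while holding it still and level in the gripper, its underside about 10 cm above the middle of the glass window of the low black viewing box; leave the other things on the bench where they are.

Things in the scene. Friction and masses are not known exactly. Their poses are not given: they have to be found in the camera images.
- case_k: Closed rectangular die-cast aluminium case, 100 mm long (its x axis), 50 mm wide (y), 30 mm tall (z); rigid, smooth, straight sides, balanced about its middle; origin at the centre of its underside. One of the two cases standing singly, flat on the bench; the two look exactly alike, but one weighs 1.3 to 2.0 N and the other 3.7 to 5.5 N; which is which changes from run to run and can only be found by lifting. Long side within 40 degrees of the bench's x direction.
- case_m: Closed rectangular die-cast aluminium case, 100 mm long (its x axis), 50 mm wide (y), 30 mm tall (z); rigid, smooth, straight sides, balanced about its middle; origin at the centre of its underside. One of the two cases standing singly, flat on the bench; the two look exactly alike, but one weighs 1.3 to 2.0 N and the other 3.7 to 5.5 N; which is which changes from run to run and can only be found by lifting. Long side within 40 degrees of the bench's x direction.
- pile_top: Upper case of the pile of two empty ones: closed rectangular die-cast aluminium case, 100 mm long (its x axis), 50 mm wide (y), 30 mm tall (z); rigid, smooth, straight sides, balanced about its middle; origin at the centre of its underside. Its top, 60 mm above the bench, is where the lighter case goes, long sides along long sides. Loose, about 1.5 N.
- pile_low: Lower case of the pile, directly under the upper one and in line with it: closed rectangular die-cast aluminium case, 100 mm long (its x axis), 50 mm wide (y), 30 mm tall (z); rigid, smooth, straight sides, balanced about its middle; origin at the centre of its underside. Loose, about 1.5 N.
- bench: The wooden bench top on which everything stands, its surface at height 0.
- viewer: Low black viewing box fixed to the bench, 120 x 120 x 25 mm, origin at the centre of its underside; a camera inside looks straight up through a square glass window in its top.
- viewer_window (a point): Centre of the glass window (76 x 76 mm), on the viewing box's top face, 25 mm above the bench.
- jar: Bystander, loose: lidded clear plastic jar, 56 mm across, 70 mm tall; leave it alone (origin in the middle of its underside).
- screwdriver: Bystander, loose: screwdriver lying flat, 180 mm long; leave it alone.
- multimeter: Bystander, loose: yellow and black multimeter lying flat, 150 x 75 x 35 mm; leave it alone (origin in the middle of its underside).
- spool: Bystander, loose: grey spool, 56 mm across, 42 mm tall, standing on end; leave it alone (origin in the middle of its underside).
- tray: Bystander, loose: open white parts tray, 70 x 120 x 35 mm; leave it alone (origin in the middle of its underside).
- capacitor: Bystander, loose: black round capacitor standing on end, 36 mm across, 50 mm tall; leave it alone (origin in the middle of its underside).
- tape: Bystander, loose: black roll of tape lying flat, 90 mm across, 20 mm tall; leave it alone (origin in the middle of its underside).
Things that resemble listed ones, but are neither listed nor needed, are in the scene too. What is shaped like the case_k but blue is not meant. Leave any orange look-alike of the viewer alone.

How it is judged:
By the outcome, as a careful person would: the job done as asked, in the order asked, and still so for the second after the job is handed in, while the arm keeps its last pose, push and grip.
It also fails if it takes over 72 s, if anything falls off the work surface, if the arm or the gripper's body presses on something with over 40 N, if the wrist force passes 120 N, or if a joint passes its speed limit or range.

## Working session

There is one attempt and no reset: what is moved stays moved. The work goes in short steps, Python scripts to look and compute and a tool call to move; the robot and the scene stay as the last step left them, time stands still between calls to the robot, and variables do not carry over. Pictures are saved under pics/ and viewed, at most 10 in all, crops included, and the job is handed in when it is done.

Besides the shell and the picture viewer there is one more tool, called after "Request:" by a JSON object that holds its "op" and its "data", one argument or row to a line. move_arm: Moves the arm, as the interface text tells. Scaled input: -1 to 1 covers 0.15 m each way for a shift and pi/2 rad each way for a turn. Its arguments: {"type":"object","properties":{"moves":{"type":"array"},"claw":{"type":"number"}},"required":["moves"]}

```bash
ls; mkdir -p pics; python3 - <<'E'
from cell import monitor, viewer, order, env
import cv2
s=monitor.state();print(s)
for n in("top","scene"):
    i=viewer.camera_info(n);print(n,i)
    cv2.imwrite(f"pics/{n}0.png",viewer.read_camera(n)[:,:,::-1])
E
```

```text
pics
{'t': 0.0, 'joints': array([-1.24060631e+00,  4.91552272e-01,  1.55944303e+00, -2.34165148e-05,
        1.09170235e+00, -1.05619628e-01]), 'qvel': array([ 0.00016487, -0.00073356,  0.00137547, -0.00019937,  0.00186811,
        0.00080156]), 'tau': array([-6.22656007e-04, -6.12651515e+01, -2.58184361e+01,  6.92416937e-02,
        4.81639104e-02, -9.29601219e-05]), 'eef_pos': array([ 263.7555822 , -566.32019168,  187.36850584]), 'tcp_rot': array([-3.14049162e+00, -9.58402627e-05,  4.35820395e-01]), 'ft_force': array([-0.18763581, -0.4323832 ,  0.99273401]), 'moment': array([-0.04922193,  0.02059571,  0.01255521]), 'grip_force': 0.0, 'opening': 0.997283548051883}
top {'K': array([[520.18013412,   0.        , 308.61513554],
       [  0.        , 520.18013412, 199.08370551],
       [  0.        ,   0.        ,   1.        ]]), 'camera_from_world': array([[ 2.16394241e-02, -9.99685199e-01,  1.26979647e-02,
        -3.27675158e+01],
       [-9.94725446e-01, -2.28023455e-02, -1.00006696e-01,
         5.01024113e+02],
       [ 1.00264757e-01, -1.04669013e-02, -9.94905735e-01,
         1.59470870e+03],
       [ 0.00000000e+00,  0.00000000e+00,  0.00000000e+00,
         1.00000000e+00]])}
scene {'K': array([[405.31330066,   0.        , 320.27915314],
       [  0.        , 405.31330066, 198.60073449],
       [  0.        ,   0.        ,   1.        ]]), 'camera_from_world': array([[-3.15394223e-01,  9.48948348e-01, -4.84948461e-03,
         1.86112063e+02],
       [ 7.49161780e-01,  2.45849536e-01, -6.15072868e-01,
        -3.41156094e+02],
       [-5.82480138e-01, -1.97623478e-01, -7.88455357e-01,
         1.40410327e+03],
       [ 0.00000000e+00,  0.00000000e+00,  0.00000000e+00,
         1.00000000e+00]])}
```

View pics/top0.png

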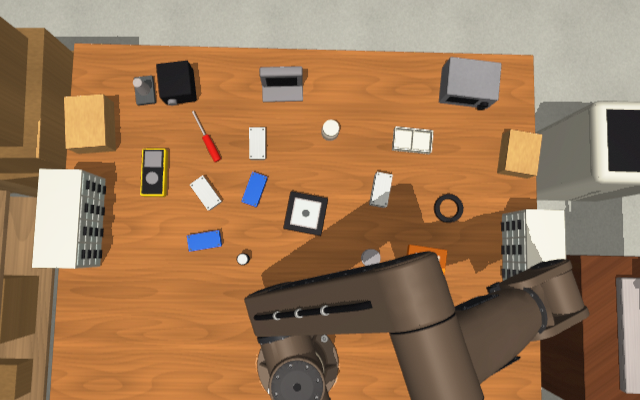

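View pics/scene0.png

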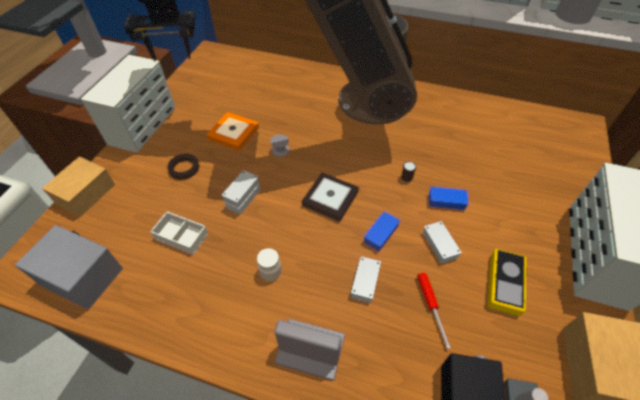

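Candidates in the top picture are silver cases at (257,142) and (205,192), the two-high pile at (381,188), blue look-alikes at (255,189) and (204,240), the black viewer at (306,213) and an orange look-alike at (427,258). I choose the silver singles, the silver pile and the black box. Next I measure them and check the choice in a crop.

```bash
cat > h.py <<'E'
import numpy as np, cv2
from cell import monitor, viewer, order, env
def back(info,px,z):
    K=info["K"];T=info["camera_from_world"];R=T[:3,:3];t=T[:3,3]
    px=np.atleast_2d(px).astype(float)
    d=(R.T@np.linalg.inv(K)@np.c_[px,np.ones(len(px))].T).T;c=-R.T@t
    return (c+d*((z-c[2])/d[:,2])[:,None])[:,:2]
def rect(info,img,seed,z,r,thr=150,sat=45):
    hsv=cv2.cvtColor(img,cv2.COLOR_RGB2HSV)
    m=((hsv[...,2]>thr)&(hsv[...,1]<sat)).astype(np.uint8)
    M=np.zeros_like(m);x,y=seed;M[max(0,y-r):y+r,max(0,x-r):x+r]=1
    n,l,st,_=cv2.connectedComponentsWithStats(m*M)
    k=1+np.argmax(st[1:,4]);c=max(cv2.findContours((l==k).astype(np.uint8),0,1)[0],key=cv2.contourArea)[:,0]
    w=back(info,c,z).astype(np.float32)
    (cx,cy),(a,b),g=cv2.minAreaRect(w)
    if a<b:a,b,g=b,a,g+90
    return np.round([cx,cy,a,b,(g+90)%180-90],1)
E
python3 - <<'E'
from h import *
im=cv2.imread("pics/top0.png")[:,:,::-1].copy();i=viewer.camera_info("top")
for n,s,z in(("A",(257,142),30),("B",(205,192),30),("P",(381,188),60),("V",(306,213),25)):
    print(n,back(i,s,z),rect(i,im,s,z,24))
c=im[110:270,130:450,::-1];cv2.imwrite("pics/crop0.png",cv2.resize(c,(800,400),interpolation=cv2.INTER_CUBIC))
E
```

```text
A [[677.32105863 144.17862531]] [675.8 145.8  99.   47.1   1.7]
B [[515.86992326 300.25406757]] [514.5 300.4 100.7  50.1  37.4]
P [[ 537.28268759 -241.90646524]] [ 536.8 -243.4   97.7   51.1   -7.2]
V [[458.03845072 -14.41913722]] [458.6 -12.3  84.4  83.3  -9.9]
```

View pics/crop0.png

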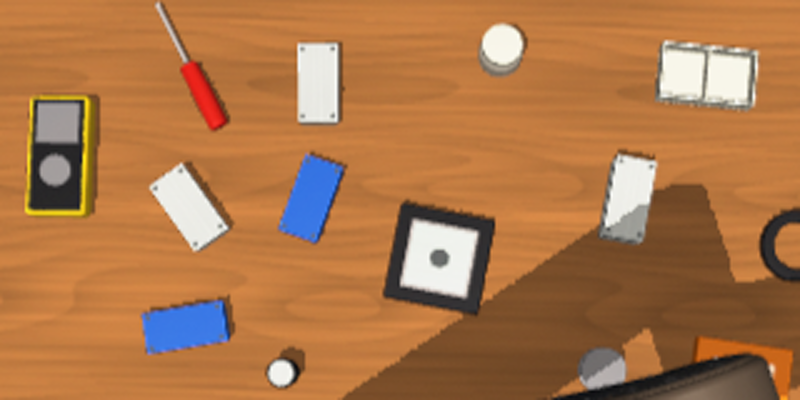

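The crop confirms two silver-white single cases at crop (320,83) and (190,206), the pile at (628,197) and the black-framed viewer at (438,258). The blue and orange look-alikes are separate. I go to case A first.

Request:
{"op": "move_arm", "data": {
  "moves": [0,0,0,-0.0862,0,0,0,-0.0862,0,0,0,-0.0862,0.2,-0.33,0,0,0.2,-0.33,0,0,0.2,-0.33,0,0,0.2,-0.33,0,0,0.2,-0.33,0,0,0.2,-0.33,0,0,0.2,-0.33,0,0],
  "claw": 90
}}

```text
t: 1.35
eef_pos: [144.6, -177.3, 187.6]
tcp_rot: [-3.141, -0.0, 0.842]
ft_force: [-0.1, -0.4, 1.0]
opening: 0.95
grip_force: 0.0
```

Request:
{"op": "move_arm", "data": {
  "moves": [0.2,-0.33,0,0,0.2,-0.33,0,0,0.2,-0.33,0,0,0.2,-0.33,0,0,0.2,-0.33,0,0,0.2,-0.33,0,0,0.2,-0.33,0,0,0.087,-0.043,0,0,0,0,0,0,0,0,0,0]
}}

```text
t: 2.6
eef_pos: [92.2, 69.0, 188.2]
tcp_rot: [-3.141, 0.0, 0.842]
ft_force: [0.7, -0.3, -0.4]
opening: 0.948
grip_force: 0.0
```

```bash
cat >> h.py <<'E'
def look(name,seedw,z,r=120,**k):
    i=viewer.camera_info("wrist");im=viewer.read_camera("wrist")
    p=i["camera_from_world"]@np.r_[seedw,z,1];u=i["K"]@p[:3];u=(u[:2]/u[2]).astype(int)
    cv2.imwrite(f"pics/{name}.png",im[:,:,::-1]);
    s=monitor.state();print("t",s["t"],np.round(s["eef_pos"],1),"yaw",np.degrees(s["tcp_rot"]).round(2),"px",u,s["ft_force"].round(2))
    R=rect(i,im,tuple(u),z,r,**k);print(R);return R
def togo(x,y,z,yawdeg):
    s=monitor.state();p=s["eef_pos"];w=s["tcp_rot"][2];g=np.radians(yawdeg);c,q=np.cos(g),np.sin(g)
    dx,dy,dz=np.array([x,y,z])-p;dw=(g-w+np.pi/2)%np.pi-np.pi/2
    print("turn",round(-dw/(np.pi/2),4),"then shift",np.round(np.array([c*dx+q*dy,q*dx-c*dy,-dz])/150,3))
E
python3 -c "
from h import *
R=look('wA',(676,146),30);togo(R[0],R[1],4,R[4])"
```

```text
t 2.65 [ 92.4  68.9 188.3] yaw [1.800e+02 1.000e-02 4.816e+01] px [ 891 -472] [0.7  0.77 0.24]Traceback (most recent call last):
  File "<string>", line 3, in <module>
    R=look('wA',(676,146),30);togo(R[0],R[1],4,R[4])
  File "h.py", line 23, in look
    R=rect(i,im,tuple(u),z,r,**k);print(R);return R
  File "h.py", line 13, in rect
    k=1+np.argmax(st[1:,4]);c=max(cv2.findContours((l==k).astype(np.uint8),0,1)[0],key=cv2.contourArea)[:,0]
        ~~~~~~~~~^^^^^^^^^^
    return _wrapfunc(a, 'argmax', axis=axis, out=out, **kwds)
    return bound(*args, **kwds)
ValueError: attempt to get argmax of an empty sequence
```

View pics/wA.png

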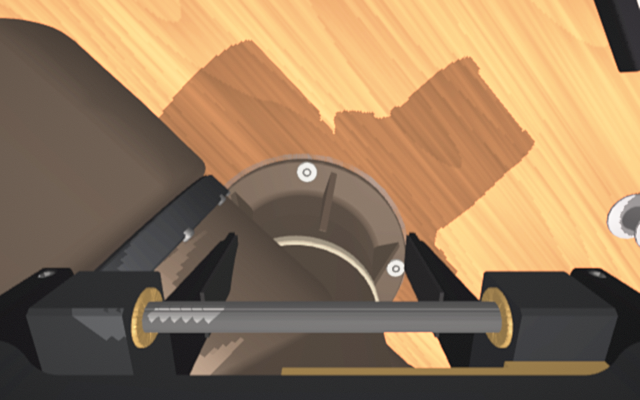

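The picture shows the base flange at (330,230) and no case. I had the turn sign reversed: a positive turn about the downward tool z lowers the yaw. Nothing was touched, so I retreat radially and take case B first.

Request:
{"op": "move_arm", "data": {
  "moves": [0.2,0.07,0,0,0.27,0.095,0,0,0.27,0.095,0,0,0.27,0.095,0,0,0,0,0,0]
}}

```text
t: 3.28
eef_pos: [235.5, 146.3, 188.2]
tcp_rot: [-3.141, 0.001, 0.839]
ft_force: [-1.0, 0.1, -1.0]
opening: 0.95
grip_force: 0.0
```

```bash
python3 -c "
from h import *
s=monitor.state();print(s['t'],s['joints'],s['eef_pos'],s['tcp_rot'],s['ft_force'])
togo(514.5,300.4,150,np.degrees(s['tcp_rot'][2]))"
```

```text
3.275 [ 3.16126436e-01 -3.13407445e-02  2.29774355e+00 -1.06046065e-04
  8.75870800e-01  1.04808555e+00] [235.47413482 146.3328585  188.16972087] [-3.14132324e+00  6.30665649e-04  8.38905233e-01] [-1.02064607  0.07398619 -0.95318456]
turn -0.0 then shift [2.007 0.697 0.254]
```

Request:
{"op": "move_arm", "data": {
  "moves": [0.287,0.1,0.036,0,0.287,0.1,0.036,0,0.287,0.1,0.036,0,0.287,0.1,0.036,0,0.287,0.1,0.036,0,0.287,0.1,0.036,0,0.287,0.1,0.036,0,0,0,0,0.06,0,0,0,0.06,0,0,0,0]
}}

```text
t: 4.53
eef_pos: [512.6, 299.1, 150.9]
tcp_rot: [3.142, 0.0, 0.651]
ft_force: [1.3, -0.6, -0.1]
opening: 0.948
grip_force: 0.0
```

```bash
python3 -c "
from h import *
R=look('wB',(514.5,300.4),30,r=150);togo(R[0],R[1],4,R[4]);togo(514.5,300.4,4,37.4)"
```

```text
t 4.575 [512.5 299.6 150.9] yaw [1.800e+02 2.000e-02 3.742e+01] px [321 180] [-0.27  1.05  0.73]
[517.1 299.5 100.3  50.   37.3]
turn 0.0013 then shift [0.024 0.019 0.979]
turn 0.0002 then shift [0.014 0.004 0.979]
```

View pics/wB.png

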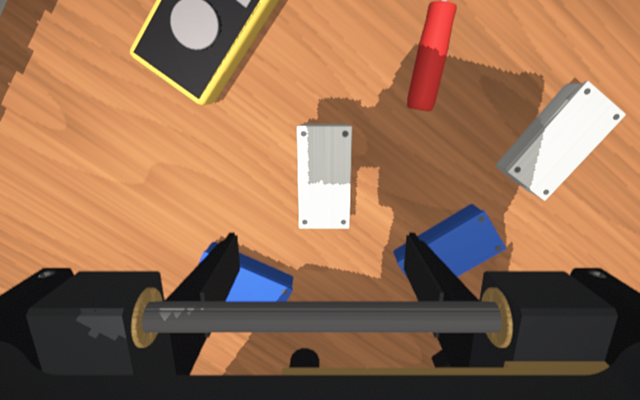

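The wrist view shows the silver case B at (325,177), aligned with the tool, with blue cases below it at (250,280) and (455,245). I grasp it and lift.

Request:
{"op": "move_arm", "data": {
  "moves": [0.024,0.019,0.3,0,0,0,0.3,0,0,0,0.25,0,0,0,0.129,0,0,0,0,0,0,0,0,0]
}}

```text
t: 5.32
eef_pos: [517.3, 301.3, 4.8]
tcp_rot: [3.141, -0.001, 0.654]
ft_force: [0.1, -0.4, 1.0]
opening: 0.945
grip_force: 0.0
```

Request:
{"op": "move_arm", "data": {
  "moves": [0,0,0,0,0,0,0,0,0,0,0,0,0,0,0,0,0,0,0,0,0,0,0,0],
  "claw": 0
}}

```text
t: 6.08
eef_pos: [516.6, 301.7, 3.7]
tcp_rot: [3.142, 0.0, 0.654]
ft_force: [-0.5, -0.2, 0.0]
opening: 0.373
grip_force: 0.1
```

Request:
{"op": "move_arm", "data": {
  "moves": [0,0,-0.1,0,0,0,-0.2,0,0,0,-0.1,0,0,0,0,0,0,0,0,0,0,0,0,0]
}}

```text
t: 6.82
eef_pos: [516.3, 301.4, 62.8]
tcp_rot: [-3.141, 0.001, 0.653]
ft_force: [-0.5, -0.6, 0.2]
opening: 0.006
grip_force: 0.0
```

```bash
cat >> h.py <<'E'
def weigh():
    f=[]
    for _ in range(8):
        viewer.read_camera("wrist");s=monitor.state();f.append(s["ft_force"])
    print("t",s["t"],"F",np.mean(f,0).round(2),np.std(f,0).round(2),"tau",s["tau"].round(2),"open",s["opening"],s["grip_force"],s["eef_pos"].round(1),s["tcp_rot"].round(3),s["moment"].round(3))
E
python3 -c "
from h import *
weigh()"
```

```text
t 7.225 F [-0.44 -0.16  0.28] [0.49 0.38 0.36] tau [-0.000e+00 -6.216e+01 -1.980e+01  4.000e-02 -7.000e-02 -0.000e+00] open 0.003547510882880171 0.0 [516.6 301.7  63.6] [3.142 0.    0.654] [ 0.031 -0.026 -0.026]
```

```bash
python3 -c "
from h import *
i=viewer.camera_info('top');im=viewer.read_camera('top');cv2.imwrite('pics/top1.png',im[:,:,::-1])
w=viewer.read_camera('wrist')
cv2.imwrite('pics/both1.png',np.vstack([cv2.resize(im[100:280,130:450],(640,360)),w[:240]])[:,:,::-1])"
```

```text
(no output)
```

View pics/both1.png

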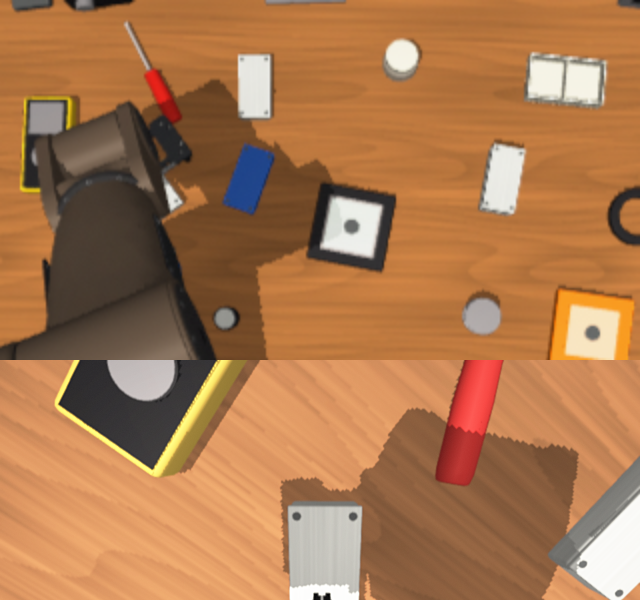

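```bash
python3 -c "
from h import *
s=monitor.state();i=viewer.camera_info('wrist');print(i)
def pr(i,p):
    p=i['camera_from_world']@np.r_[p,1];u=i['K']@p[:3];return u[:2]/u[2]
p=s['eef_pos'];print('tcp',p,pr(i,p),pr(i,[514.5,300.4,30]))
R=look('w2',(516,301),30,r=150,thr=120)
im=viewer.read_camera('wrist');cv2.imwrite('pics/w3.png',im[:,:,::-1])"
```

```text
{'K': array([[345.1012133 ,   0.        , 321.47013439],
       [  0.        , 345.1012133 , 197.05136684],
       [  0.        ,   0.        ,   1.        ]]), 'camera_from_world': array([[ 6.07766072e-01, -7.94115993e-01,  4.36887336e-04,
        -7.46042522e+01],
       [-7.59079199e-01, -5.80789340e-01,  2.94079093e-01,
         5.70566927e+02],
       [-2.33279172e-01, -1.79062927e-01, -9.55780987e-01,
         4.48034538e+02],
       [ 0.00000000e+00,  0.00000000e+00,  0.00000000e+00,
         1.00000000e+00]])}
tcp [516.65461805 301.67087527  63.66761934] [321.25435549 232.59578844] [320.84057787 217.25292668]
t 7.375 [516.7 301.7  63.7] yaw [179.99  -0.    37.44] px [321 215] [-0.56  0.15  0.18]
[517.6 299.8  99.9  49.8  37.2]
```

View pics/w3.png

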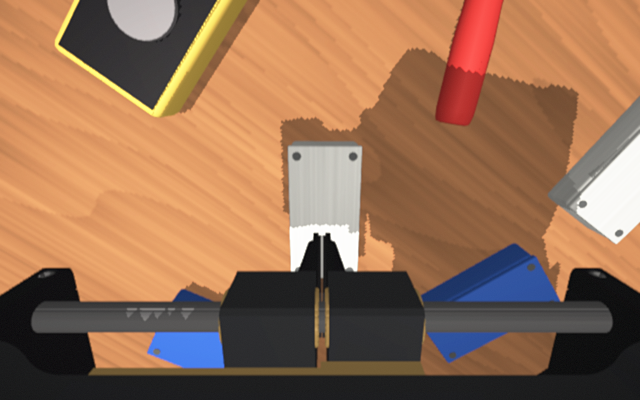

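The case at (322,205) is unmoved, and the fingers shut to below its 50 mm width without gripping it. I go down again open and look with the fingers around it.

Request:
{"op": "move_arm", "data": {
  "moves": [0,0,0,0,0,0,0,0,0,0,0,0,0,0,0,0,0,0,0,0,0,0,0,0,0,0,0,0,0,0,0,0,0,0,0,0],
  "claw": 85
}}

```text
t: 8.55
eef_pos: [516.6, 301.7, 63.7]
tcp_rot: [3.142, 0.0, 0.654]
ft_force: [0.2, 1.0, 0.3]
opening: 0.873
grip_force: 0.0
```

Request:
{"op": "move_arm", "data": {
  "moves": [0,0,0.2,0,0,0,0.2,0,0,0,0,0,0,0,0,0]
}}

```text
t: 9.05
eef_pos: [517.1, 301.9, 4.6]
tcp_rot: [3.141, -0.001, 0.654]
ft_force: [0.5, 0.3, 0.7]
opening: 0.895
grip_force: 0.0
```

Request:
{"op": "move_arm", "data": {
  "moves": [0,0,0,0,0,0,0,0,0,0,0,0,0,0,0,0,0,0,0,0],
  "claw": 46
}}

```text
t: 9.68
eef_pos: [516.6, 301.6, 3.7]
tcp_rot: [3.142, 0.0, 0.653]
ft_force: [-0.1, 1.1, 0.8]
opening: 0.494
grip_force: 0.0
```

```bash
python3 -c "
from h import *
a=viewer.read_camera('scene');w=viewer.read_camera('wrist')
cv2.imwrite('pics/both2.png',np.vstack([cv2.resize(a[180:320,340:560],(640,407),interpolation=cv2.INTER_CUBIC)[:320],w[100:340]])[:,:,::-1])
s=monitor.state();print(s['opening'],s['grip_force'],s['eef_pos'],s['ft_force'])"
```

```text
0.4870794868080907 0.1456492266152054 [516.63618754 301.63222124   3.64439571] [-0.26833352 -0.36892377  0.59494512]
```

View pics/both2.png

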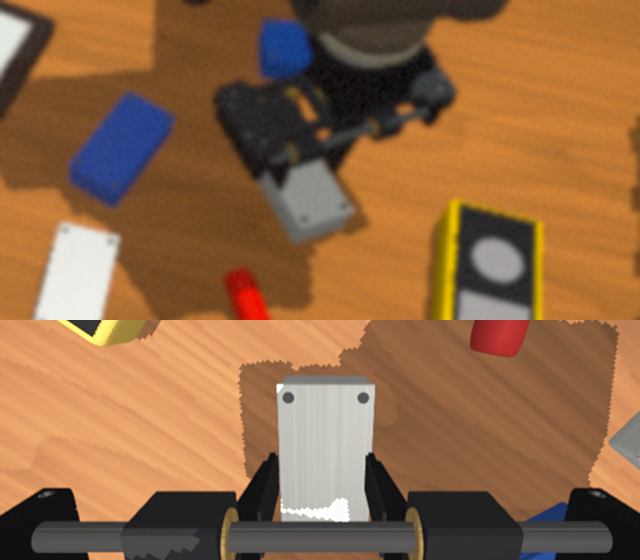

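The wrist half shows the fingers on both sides of the case, at (275,480) and (370,480). The opening already reads 46 mm with no grip force. I close in short steps and watch the numbers.

Request:
{"op": "move_arm", "data": {
  "moves": [0,0,0,0,0,0,0,0],
  "claw": 42
}}

```text
t: 10.02
eef_pos: [516.6, 301.6, 3.6]
tcp_rot: [3.142, 0.0, 0.654]
ft_force: [0.3, 0.4, -0.0]
opening: 0.443
grip_force: 0.1
```

Request:
{"op": "move_arm", "data": {
  "moves": [0,0,0,0,0,0,0,0],
  "claw": 38
}}

```text
t: 10.28
eef_pos: [516.7, 301.7, 3.7]
tcp_rot: [3.142, 0.0, 0.653]
ft_force: [0.3, 1.1, -0.2]
opening: 0.402
grip_force: 0.0
```

```bash
python3 -c "
from h import *
R=look('w4',(517,300),30,r=150,thr=120)
s=monitor.state();print(s['opening'],s['grip_force'],s['moment'])"
```

```text
t 10.325 [516.6 301.7   3.7] yaw [180.    -0.    37.44] px [324 252] [ 0.79  0.09 -0.25]
[526.4 306.6  83.4  49.8  37.4]
0.4003442115981016 0.0 [0.03139299 0.0173773  0.02680106]
```

```bash
python3 -c "
from h import *
w=cv2.imread('pics/w4.png')[130:330,190:450]
cv2.imwrite('pics/w4c.png',cv2.resize(w,(780,600),interpolation=cv2.INTER_CUBIC))"
```

```text
(no output)
```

View pics/w4c.png

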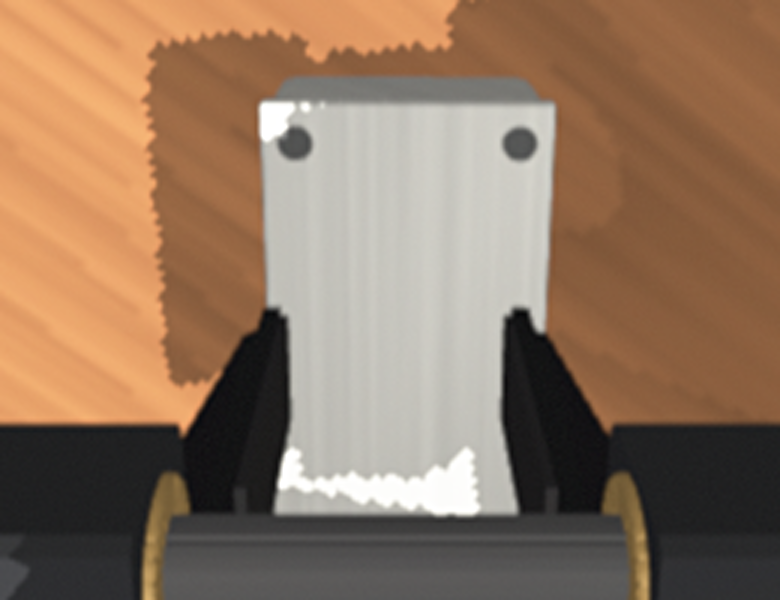

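The fingertips at (280,315) and (515,315) lie over the case's top face, and their pixel gap puts them about 30 mm nearer the camera than the reported TCP. The real tips therefore pass above the case. I open and feel my way lower while watching the force.

Request:
{"op": "move_arm", "data": {
  "moves": [0,0,0,0,0,0,0,0,0,0,0,0,0,0,0,0,0,0,0,0],
  "claw": 75
}}

```text
t: 10.95
eef_pos: [516.6, 301.7, 3.7]
tcp_rot: [3.142, 0.0, 0.654]
ft_force: [0.4, -0.2, 0.4]
opening: 0.783
grip_force: 0.0
```

Request:
{"op": "move_arm", "data": {
  "moves": [0,0,0.04,0,0,0,0.02,0,0,0,0,0]
}}

```text
t: 11.32
eef_pos: [516.5, 301.6, -5.7]
tcp_rot: [-3.142, 0.001, 0.654]
ft_force: [-0.0, 0.3, -0.1]
opening: 0.787
grip_force: 0.0
```

```bash
python3 -c "
from h import *
s=monitor.state();print(s['t'],s['opening'],s['eef_pos'],s['ft_force'],s['joints'])"
```

```text
11.325 0.7871078912949587 [516.46940219 301.56842362  -5.72493822] [-0.01681886  0.26457834 -0.13751222] [ 4.18138897e-01  7.01111561e-01  1.78571456e+00 -1.68148245e-04
  6.55432452e-01  1.33553316e+00]
```

The reading goes below the bench with no contact, so the offset is confirmed. I go lower.

Request:
{"op": "move_arm", "data": {
  "moves": [0,0,0.04,0,0,0,0.03,0,0,0,0,0]
}}

```text
t: 11.7
eef_pos: [516.4, 301.6, -16.3]
tcp_rot: [-3.141, 0.001, 0.654]
ft_force: [-0.3, -0.4, 0.0]
opening: 0.788
grip_force: 0.0
```

Request:
{"op": "move_arm", "data": {
  "moves": [0,0,0.02,0,0,0,0,0]
}}

```text
t: 11.95
eef_pos: [516.6, 301.6, -19.0]
tcp_rot: [3.142, 0.0, 0.654]
ft_force: [0.2, -0.4, 0.9]
opening: 0.789
grip_force: 0.0
```

Request:
{"op": "move_arm", "data": {
  "moves": [0,0,0.02,0,0,0,0,0]
}}

```text
t: 12.2
eef_pos: [516.6, 301.6, -22.0]
tcp_rot: [-3.142, 0.0, 0.653]
ft_force: [1.3, 0.6, 0.4]
opening: 0.788
grip_force: 0.0
```

Request:
{"op": "move_arm", "data": {
  "moves": [0,0,0,0,0,0,0,0,0,0,0,0,0,0,0,0,0,0,0,0],
  "claw": 0
}}

```text
t: 12.82
eef_pos: [516.8, 301.6, -21.8]
tcp_rot: [3.141, -0.0, 0.653]
ft_force: [0.8, -0.8, 0.5]
opening: 0.523
grip_force: 30.0
```

Gripped at 49.7 mm with 30 N. I lift and weigh.

Request:
{"op": "move_arm", "data": {
  "moves": [0,0,-0.1,0,0,0,-0.2,0,0,0,-0.2,0,0,0,0,0,0,0,0,0,0,0,0,0]
}}

```text
t: 13.58
eef_pos: [516.0, 301.4, 51.9]
tcp_rot: [-3.141, 0.002, 0.653]
ft_force: [0.0, 0.7, -4.9]
opening: 0.52
grip_force: 30.0
```

```bash
python3 -c "
from h import *
weigh()"
```

```text
t 13.975 F [ 0.16 -0.18 -4.34] [0.32 0.36 0.62] tau [-0.000e+00 -6.502e+01 -2.034e+01  4.000e-02 -6.000e-02 -0.000e+00] open 0.5256004349663583 30.000028051435947 [516.6 301.6  53. ] [3.142 0.    0.654] [ 0.013 -0.032 -0.047]
```

B weighs about 4.6 N, so it is the heavy one. I set it back down where it stood, then lift A.

Request:
{"op": "move_arm", "data": {
  "moves": [0,0,0.2,0,0,0,0.2,0,0,0,0.06,0,0,0,0.035,0,0,0,0,0,0,0,0,0]
}}

```text
t: 14.72
eef_pos: [517.1, 301.8, -20.2]
tcp_rot: [3.141, -0.001, 0.653]
ft_force: [-1.0, 0.1, -3.8]
opening: 0.528
grip_force: 30.0
```

Request:
{"op": "move_arm", "data": {
  "moves": [0,0,0,0,0,0,0,0,0,0,0,0,0,0,0,0,0,0,0,0],
  "claw": 80
}}

```text
t: 15.35
eef_pos: [516.6, 301.7, -21.1]
tcp_rot: [3.142, 0.0, 0.654]
ft_force: [-0.3, 0.7, -0.1]
opening: 0.84
grip_force: 0.0
```

Request:
{"op": "move_arm", "data": {
  "moves": [0,0,-0.2,0,0,0,-0.35,0,0,0,-0.35,0.099,0,0,-0.1,0.099,0,0,0,0.099,0,0,0,0.1,0,0,0,0]
}}

```text
t: 16.23
eef_pos: [516.6, 301.7, 128.9]
tcp_rot: [3.142, 0.0, 0.031]
ft_force: [0.3, 0.7, -0.8]
opening: 0.843
grip_force: 0.0
```

```bash
python3 -c "
from h import *
R=look('wB2',(517,300),30,r=150,thr=120)
togo(676,146,128,1.7)"
```

```text
t 16.275 [516.6 301.6 128.9] yaw [1.7999e+02 1.0000e-02 1.9100e+00] px [323 188] [-0.74  0.89 -0.54]
[516.7 300.6 100.4  50.9  37.5]
turn 0.0023 then shift [1.032 1.069 0.006]
```

Request:
{"op": "move_arm", "data": {
  "moves": [0.206,0.214,0,0,0.206,0.214,0,0,0.206,0.214,0,0,0.206,0.214,0,0,0.206,0.214,0,0,0,0,0,0]
}}

```text
t: 17.02
eef_pos: [677.3, 143.5, 128.2]
tcp_rot: [3.141, 0.0, 0.03]
ft_force: [-1.0, 0.2, 0.1]
opening: 0.842
grip_force: 0.0
```

```bash
python3 -c "
from h import *
R=look('wA2',(676,146),30,r=100,thr=120)
togo(R[0],R[1],-22,R[4])"
```

```text
t 17.075 [676.1 144.9 128.3] yaw [1.80e+02 5.00e-02 1.76e+00] px [318 190] [-0.01  0.   -0.07]
[678.8 143.6 101.3  50.2   2.1]
turn -0.0038 then shift [0.018 0.009 1.002]
```

Request:
{"op": "move_arm", "data": {
  "moves": [0.018,0.009,0.3,-0.003,0,0,0.3,0,0,0,0.25,0,0,0,0.11,0,0,0,0.04,0,0,0,0,0]
}}

```text
t: 17.82
eef_pos: [679.0, 144.9, -20.1]
tcp_rot: [-3.142, -0.001, 0.035]
ft_force: [-0.5, 0.1, 0.0]
opening: 0.839
grip_force: 0.0
```

Request:
{"op": "move_arm", "data": {
  "moves": [0,0,0,0,0,0,0,0,0,0,0,0,0,0,0,0,0,0,0,0],
  "claw": 0
}}

```text
t: 18.45
eef_pos: [678.7, 144.5, -20.8]
tcp_rot: [3.141, -0.0, 0.035]
ft_force: [-0.7, -1.2, 4.1]
opening: 0.522
grip_force: 30.0
```

Request:
{"op": "move_arm", "data": {
  "moves": [0,0,-0.1,0,0,0,-0.2,0,0,0,-0.2,0,0,0,-0.3,0,0,0,-0.2,0,0,0,0,0,0,0,0,0]
}}

```text
t: 19.32
eef_pos: [677.9, 144.6, 127.9]
tcp_rot: [3.141, 0.002, 0.035]
ft_force: [-0.8, -0.5, -1.8]
opening: 0.521
grip_force: 30.0
```

```bash
python3 -c "
from h import *
weigh()
togo(500,-130,128,-7.2)"
```

```text
t 19.725 F [ 0.08 -0.11 -1.75] [0.45 0.61 0.44] tau [-0.000e+00 -7.163e+01 -2.593e+01  3.000e-02 -8.000e-02 -0.000e+00] open 0.5216829319654815 29.99997764825821 [678.5 144.6 128.5] [3.141e+00 1.000e-03 3.500e-02] [-0.002 -0.001 -0.036]
turn 0.102 then shift [-0.951  1.965  0.003]
```

A weighs about 1.75 N, so it is the light one. I carry it to a standoff behind the pile and look.

Request:
{"op": "move_arm", "data": {
  "moves": [0,0,0,0.051,0,0,0,0.051,-0.183,0.336,0,0,-0.183,0.336,0,0,-0.183,0.336,0,0,-0.183,0.336,0,0,-0.183,0.336,0,0,-0.183,0.336,0,0,-0.183,0.336,0,0,-0.183,0.336,0,0]
}}

```text
t: 20.98
eef_pos: [409.2, -229.4, 129.2]
tcp_rot: [3.141, -0.001, -0.125]
ft_force: [0.4, -0.6, -1.2]
opening: 0.521
grip_force: 30.0
```

Request:
{"op": "move_arm", "data": {
  "moves": [0,0,0,0,0,0,0,0]
}}

```text
t: 21.22
eef_pos: [410.4, -227.9, 129.1]
tcp_rot: [3.141, -0.0, -0.126]
ft_force: [0.3, 0.2, -1.4]
opening: 0.521
grip_force: 30.0
```

```bash
python3 -c "
from h import *
R=look('wP',(537,-243),60,r=75,thr=110)
i=viewer.camera_info('top');im=viewer.read_camera('top');print(rect(i,im,(381,188),60,24,thr=110))
togo(R[0],R[1],42,R[4])"
```

```text
t 21.275 [ 410.7 -227.4  129. ] yaw [ 1.80e+02 -2.00e-02 -7.17e+00] px [319  25] [ 0.18  0.38 -1.31]
[ 520.5 -242.6   66.4   49.6   -9.8]
[ 535.3 -242.   100.5   52.7   -8.5]
turn 0.0298 then shift [ 0.738 -0.023  0.58 ]
```

View pics/wP.png

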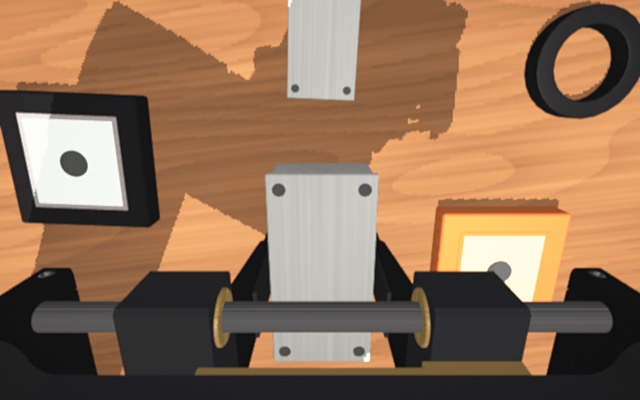

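The view shows the held case at (320,260) and the pile at (322,50), cut off by the top edge and turned a few degrees more than the tool. I back off and rise to see all of it.

Request:
{"op": "move_arm", "data": {
  "moves": [-0.2,0,-0.2,0.01,-0.1,0,-0.2,0.01,0,0,0,0.01,0,0,0,0]
}}

```text
t: 21.82
eef_pos: [366.2, -221.5, 188.4]
tcp_rot: [-3.142, 0.0, -0.172]
ft_force: [0.3, -0.5, -2.1]
opening: 0.524
grip_force: 30.0
```

```bash
python3 -c "
from h import *
R=look('wP2',(537,-243),60,r=70,thr=110)
z=monitor.state()['eef_pos'][2]
i=viewer.camera_info('wrist');im=cv2.imread('pics/wP2.png')[:,:,::-1].copy()
# held case: width midline & far corners
m=cv2.cvtColor(im,cv2.COLOR_RGB2HSV);m=(m[...,2]>110)&(m[...,1]<45)
for r in(180,195,200,210,220):
    c=np.flatnonzero(m[r,230:410])+230;print(r,c.min() if len(c) else 0,c.max() if len(c) else 0,back(i,[[c.min(),r],[c.max(),r]],z+51).round(1).tolist() if len(c) else '')
print([int(x) for x in m[100:300,320]])
togo(R[0],R[1],42,R[4])" | tr -d ','
```

```text
t 21.875 [ 366.  -221.5  188.1] yaw [-1.7997e+02  5.0000e-02 -9.8200e+00] px [311 -21] [-0.26  0.49 -1.91]
[ 502.9 -239.8   49.4   37.2   80.2]
180 265 378 [[416.1 -205.4] [407.7 -253.9]]
195 266 377 [[409.4 -204.4] [401.0 -252.6]]
200 266 377 [[407.1 -203.9] [398.7 -252.4]]
210 267 376 [[402.4 -203.3] [394.1 -251.3]]
220 267 375 [[397.8 -202.3] [389.4 -250.3]]
[0 0 0 0 0 0 0 0 0 0 0 0 0 0 0 0 0 0 0 0 0 0 0 0 0 0 0 0 0 0 0 0 0 0 0 0 0 0 0 0 0 0 0 0 0 0 0 0 0 0 0 0 0 0 0 0 0 0 0 0 0 0 0 0 1 1 1 1 1 1 1 1 1 1 1 1 1 1 1 1 1 1 1 1 1 1 1 1 1 1 1 1 1 1 1 1 1 1 1 1 1 1 1 1 1 1 1 1 1 1 1 1 1 1 1 1 1 1 1 1 1 1 1 1 1 1 1 1 1 1 1 1 1 1 1 1 1 1 1 1 1 1 1 1 1 1 1 1 1 1 1 1 1 1 1 1 1 1 1 1 1 1 1 1 1 1 1 1 1 1 1 1 1 1 1 1 1 1 1 1 1 1 1 1 1 1 1 1 1 1 1 1 1 1 1 1 1 1 1 1]
turn 0.9997 then shift [0.035 0.92  0.974]
```

Backing off pushed the pile further out of view, so I step forward to bring the whole of it in.

Request:
{"op": "move_arm", "data": {
  "moves": [0.25,0,0,0,0.25,0,0,0,0,0,0,0,0,0,0,0]
}}

```text
t: 22.38
eef_pos: [439.1, -234.3, 187.8]
tcp_rot: [-3.141, 0.002, -0.172]
ft_force: [0.9, -0.6, -2.0]
opening: 0.521
grip_force: 30.0
```

```bash
python3 -c "
from h import *
s=(537,-245)
R=look('wP3',s,60,r=68,thr=110)
i=viewer.camera_info('wrist');z=monitor.state()['eef_pos'][2]
for p in([*s,60],[488,-237,60],[586,-253,60],[*monitor.state()['eef_pos'][:2],z+51]):
    q=i['K']@(i['camera_from_world']@np.r_[p,1])[:3];print(q[:2]/q[2])
togo(R[0],R[1],42,R[4]);togo(537.5,-245,42,-9.8)"
```

```text
t 22.425 [ 438.9 -234.4  188.1] yaw [-1.7996e+02  1.0000e-01 -9.8700e+00] px [314  73] [-0.47 -0.86 -2.02]
[ 536.8 -245.5   99.2   49.6   -9.7]
[314.23692993  73.09443112]
[315.1406204  129.81145348]
[313.24214834  10.66038792]
[321.03219032 275.19677459]
turn -0.0019 then shift [ 0.656 -0.037  0.974]
turn -0.0008 then shift [ 0.66  -0.042  0.974]
```

The pile is at (536.8, −245.5), yaw −9.7°. I move over it and lower the case.

Request:
{"op": "move_arm", "data": {
  "moves": [0.328,-0.019,0,0,0.328,-0.018,0,-0.001,0,0,0.3,0,0,0,0.3,0,0,0,0.25,0,0,0,0.08,0,0,0,0,0,0,0,0,0]
}}

```text
t: 23.42
eef_pos: [538.0, -246.8, 51.0]
tcp_rot: [3.141, -0.002, -0.171]
ft_force: [0.3, 0.4, -1.9]
opening: 0.525
grip_force: 30.0
```

```bash
python3 -c "
from h import *
weigh();togo(536.8,-245.5,39.4,-9.7)"
```

```text
t 23.825 F [-0.18  0.02 -1.84] [0.66 0.44 0.29] tau [-0.000e+00 -6.316e+01 -1.932e+01  4.000e-02 -6.000e-02 -0.000e+00] open 0.523832873150345 29.999969378113747 [ 537.5 -246.4   49.7] [ 3.141 -0.    -0.171] [0.017 0.01  0.038]
turn -0.0012 then shift [-0.006 -0.005  0.069]
```

Request:
{"op": "move_arm", "data": {
  "moves": [-0.005,-0.005,0.03,0,0,0,0.02,0,0,0,0.017,0,0,0,0,0,0,0,0,0]
}}

```text
t: 24.45
eef_pos: [536.8, -245.5, 39.3]
tcp_rot: [3.142, -0.0, -0.171]
ft_force: [0.5, -0.3, -2.7]
opening: 0.526
grip_force: 30.0
```

```bash
python3 -c "
from h import *
weigh()"
```

```text
t 24.85 F [ 0.01  0.1  -1.58] [0.26 0.44 0.46] tau [-0.000e+00 -6.326e+01 -1.870e+01  4.000e-02 -6.000e-02  0.000e+00] open 0.5216936940516425 29.999499656260014 [ 536.8 -245.5   39.4] [ 3.142 -0.    -0.171] [ 0.044  0.066 -0.012]
```

Request:
{"op": "move_arm", "data": {
  "moves": [0,0,0.007,0,0,0,0,0,0,0,0,0]
}}

```text
t: 25.22
eef_pos: [536.9, -245.6, 39.2]
tcp_rot: [3.141, -0.001, -0.171]
ft_force: [-2.1, 0.7, 8.0]
opening: 0.525
grip_force: 30.0
```

Request:
{"op": "move_arm", "data": {
  "moves": [0,0,0.006,0,0,0,0,0,0,0,0,0]
}}

```text
t: 25.6
eef_pos: [536.9, -245.6, 39.2]
tcp_rot: [3.141, -0.001, -0.171]
ft_force: [-5.2, 1.7, 17.1]
opening: 0.522
grip_force: 30.0
```

In contact. I ease off the push, then release and retreat straight up.

Request:
{"op": "move_arm", "data": {
  "moves": [0,0,-0.011,0,0,0,0,0]
}}

```text
t: 25.85
eef_pos: [536.8, -245.6, 39.2]
tcp_rot: [3.141, -0.0, -0.171]
ft_force: [-0.6, 0.9, 3.3]
opening: 0.521
grip_force: 30.0
```

Request:
{"op": "move_arm", "data": {
  "moves": [0,0,0,0,0,0,0,0,0,0,0,0,0,0,0,0,0,0,0,0],
  "claw": 80
}}

```text
t: 26.48
eef_pos: [536.8, -245.5, 39.1]
tcp_rot: [3.142, -0.0, -0.171]
ft_force: [-0.4, 0.7, 0.1]
opening: 0.838
grip_force: 0.0
```

Request:
{"op": "move_arm", "data": {
  "moves": [0,0,-0.1,0,0,0,-0.2,0,0,0,-0.3,0,0,0,-0.1,0,0,0,0,0]
}}

```text
t: 27.1
eef_pos: [537.0, -245.6, 145.2]
tcp_rot: [3.141, -0.002, -0.171]
ft_force: [0.1, -0.2, -0.5]
opening: 0.844
grip_force: 0.0
```

```bash
python3 -c "
from h import *
R=look('wS',(537,-245),90,r=150,thr=110)
togo(516.7,300.6,145,37.5)"
```

```text
t 27.15 [ 536.5 -245.4  143.9] yaw [180.    -0.    -9.81] px [320 204] [ 0.42 -0.17 -0.62]
[ 540.8 -246.3  107.2   49.5   -9.8]
turn -0.5256 then shift [ 2.111 -2.968 -0.007]
```

Request:
{"op": "move_arm", "data": {
  "moves": [0,0,0,-0.105,0,0,0,-0.105,0,0,0,-0.105,0,0,0,-0.105,0,0,0,-0.105,0.211,-0.297,0,0,0.211,-0.297,0,0,0.211,-0.297,0,0,0.211,-0.297,0,0,0.211,-0.297,0,0]
}}

```text
t: 28.4
eef_pos: [526.1, 29.2, 142.6]
tcp_rot: [-3.14, 0.002, 0.653]
ft_force: [0.0, 0.2, -0.2]
opening: 0.843
grip_force: 0.0
```

Request:
{"op": "move_arm", "data": {
  "moves": [0.211,-0.297,0,0,0.211,-0.297,0,0,0.211,-0.297,0,0,0.211,-0.297,0,0,0.211,-0.297,0,0,0,0,0,0]
}}

```text
t: 29.15
eef_pos: [515.9, 303.4, 142.1]
tcp_rot: [-3.141, 0.002, 0.657]
ft_force: [-0.0, -0.1, -0.5]
opening: 0.846
grip_force: 0.0
```

```bash
python3 -c "
from h import *
i=viewer.camera_info('top');im=viewer.read_camera('top');cv2.imwrite('pics/top3.png',im[:,:,::-1])
print('stack',rect(i,im,(387,188),90,24,thr=110),'viewer',rect(i,im,(306,213),25,24,thr=110))
R=look('wB3',(516.7,300.6),30,r=150,thr=110)
togo(516.7,300.6,-21,37.5)"
```

```text
stack [ 531.6 -239.1  107.    56.1   -9.9] viewer [458.8 -12.6  86.1  84.2 -10.1]
t 29.25 [516.4 300.6 142.5] yaw [-1.7997e+02  1.6000e-01  3.7510e+01] px [322 184] [-0.26 -0.44  0.62]
[516.8 301.1 101.5  50.1  37.6]
turn 0.0001 then shift [2.00e-03 1.00e-03 1.09e+00]
```

Request:
{"op": "move_arm", "data": {
  "moves": [0.002,0.001,0.3,0,0,0,0.3,0,0,0,0.3,0,0,0,0.13,0,0,0,0.053,0,0,0,0,0]
}}

```text
t: 30.0
eef_pos: [517.7, 299.8, -18.5]
tcp_rot: [-3.142, 0.001, 0.652]
ft_force: [0.5, 0.1, 0.7]
opening: 0.841
grip_force: 0.0
```

Request:
{"op": "move_arm", "data": {
  "moves": [0,0,0,0,0,0,0,0,0,0,0,0,0,0,0,0,0,0,0,0],
  "claw": 0
}}

```text
t: 30.62
eef_pos: [517.6, 300.9, -18.0]
tcp_rot: [3.141, -0.001, 0.654]
ft_force: [-1.6, 0.4, 5.8]
opening: 0.522
grip_force: 30.0
```

Request:
{"op": "move_arm", "data": {
  "moves": [0,0,-0.1,0,0,0,-0.2,0,0,0,-0.3,0,0,0,-0.3,0,0,0,-0.2,0,0,0,0,0,0,0,0,0]
}}

```text
t: 31.5
eef_pos: [516.8, 300.3, 145.4]
tcp_rot: [-3.141, 0.002, 0.653]
ft_force: [-0.3, -0.1, -4.6]
opening: 0.523
grip_force: 30.0
```

```bash
python3 -c "
from h import *
weigh();s=monitor.state();togo(460,-13,104,np.degrees(s['tcp_rot'][2]))"
```

```text
t 31.9 F [ 0.24 -0.08 -4.74] [0.47 0.49 0.48] tau [-1.000e-02 -6.191e+01 -2.497e+01  4.000e-02 -6.000e-02 -0.000e+00] open 0.523583397952572 30.000086948275566 [517.4 300.6 146.1] [-3.141e+00  1.000e-03  6.530e-01] [-0.006  0.015  0.042]
turn -0.0 then shift [-1.575  1.427  0.281]
```

Request:
{"op": "move_arm", "data": {
  "moves": [-0.225,0.204,0,0,-0.225,0.204,0,0,-0.225,0.204,0,0,-0.225,0.204,0,0,-0.225,0.204,0,0,-0.225,0.204,0,0,-0.225,0.204,0,0,0,0,0.15,0,0,0,0.111,0,0,0,0,0]
}}

```text
t: 33.15
eef_pos: [459.8, -13.1, 106.8]
tcp_rot: [-3.14, 0.001, 0.653]
ft_force: [0.6, -0.0, -3.2]
opening: 0.525
grip_force: 30.0
```

Request:
{"op": "move_arm", "data": {
  "moves": [0,0,0,0,0,0,0,0,0,0,0,0,0,0,0,0]
}}

```text
t: 33.65
eef_pos: [460.3, -13.0, 107.7]
tcp_rot: [3.141, -0.0, 0.654]
ft_force: [-0.5, -0.2, -4.3]
opening: 0.523
grip_force: 30.0
```

```bash
python3 -c "
from h import *
weigh();s=monitor.state();togo(460.5,-13,107,np.degrees(s['tcp_rot'][2]))
cv2.imwrite('pics/sceneF.png',viewer.read_camera('scene')[:,:,::-1])"
```

```text
t 34.05 F [-0.03 -0.06 -4.32] [0.55 0.73 0.55] tau [ 0.000e+00 -4.760e+01 -1.907e+01  5.000e-02 -3.000e-02 -0.000e+00] open 0.521902926815439 29.9948912858963 [460.2 -13.  107.5] [3.142 0.    0.654] [-0.035 -0.001 -0.028]
turn -0.0 then shift [0.002 0.001 0.003]
```

```bash
python3 -c "
from cell import order
print(order.job_done())"
```

```text
the job is handed in; nothing more can be done
None
```

I handed the job in: the lighter case (about 1.8 N) is released squarely on the pile, and the heavier one (about 4.6 N) is held level and still about 10 cm above the black viewer's window; my picture views had run out, so the final state was checked from measurements only.

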